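Snap the retaining clip onto a leaning tape reel with a fork applicator

TASK

The tape roll on the leaning reel stand has just been changed and needs its retaining clip back. Take the fork tool, with the clip lying in its jaw, from its wooden rest, press the spring-loaded end plate down with the flat of the jaw and push the clip sideways up the slope into the spindle's groove until it snaps fully home, feeling your way rather than ramming it and not touching the clip with the gripper's fingers; then draw the fork out and lay the empty fork back in its rest. Leave the glasses, cutters, marker pen and screwdriver where they lie.

Things in the scene. Friction and masses are not known exactly. Their poses are not given: they have to be found in the camera images.
- fork: Fork applicator, 188 mm long, 80 mm wide, 0.2 kg: flat steel jaw, cranked neck, black handle. Origin: underside of the jaw, below the centre of the clip lying in it. x points forward out of the open jaw (pushing direction), z up, square to its flat underside. Handle 22 mm wide (y), 24 mm high, axis at z = 28, from x = -88 to -178 mm; bolster 34 mm wide, 32 high at x = -82 to -88 mm.
- jaw_front (a point): Front end of the jaw's underside, (10, 0, 0) mm in the fork's frame. The jaw's floor is 4 mm thick and reaches back to x = -50; its slot, 41 mm wide, open to the front, closed at x = -24, passes round the spindle. The clip lies flat on the floor against a round back wall 14 mm high with a lip over its back; the front is open, so nose down the clip slides out, nose up it stays.
- fork_grip (a point): Where to hold the fork, on the handle's axis just behind the bolster: (-101, 0, 28) mm in the fork's frame, same axes. The handle is 22 mm across here along the fork's y; in the rest, 30 mm of air lies under it here and both sides are free.
- clip: Split retaining clip (E-clip), dark spring steel, 53 x 66 mm, 5 mm thick, 54 g, slippery. Origin: on its underside, centre of the seat. x points out of its mouth (forward in the jaw), z is normal to it. It starts at (0, 0, 4) mm in the fork's frame. Its two prongs spread from 18 mm short of home; the push is hardest, 8 to 15 N, at 10 to 16 mm short; from about 7 mm short it snaps home by itself.
- clip_mid (a point): Centre of the clip's seat at half its thickness: (0, 0, 2.5) mm in the clip's frame, same axes. The seat takes the 26 mm groove; the mouth between the prongs' lugs is 21 mm wide at rest and springs open. With the fork 60 mm short of home the clip is still clear of the spindle while the front 12 mm of the jaw lies over the plate's edge.
- stand: Grey reel stand, fixed, 135 x 135 mm base, 200 to 220 mm high, on a riser board 110 mm above the table. Origin at the base's underside, z up. Its 36 mm spindle leans 35 degrees, its upper end tipped to -x, roughly towards the robot. Near that end is a groove 8 mm wide, 26 mm in diameter; the nose beyond it is 11 mm long. On the spindle a tape roll sits between two round plates, 124 mm in diameter.
- spindle_axis (a point): Point fixed in the stand: where the groove's middle would be with the spindle clamped fully in. The clamping shifts it 0 to 24 mm outwards along z, which is not measured here. z points out along the spindle; x up the slope, away from the robot, the direction to push the clip; y level. Home, the clip is centred on this z axis within 1 mm, its axes along these.
- reel (a joint): Slide of the roll and its plates along the spindle, m: 0 = sprung up (start), 0.008 = pressed onto its hard stop. Spring: 2 N at 0, 5 N at 0.008. Sprung up, the upper plate's flat slippery face is 1 mm beyond mid-groove; on the stop 7 mm below it, and only then a jaw lying flat on it brings the clip level with the groove. Clip home, fork out: the plate rises under the clip to about 0.002.
- rest: Wooden rest for the fork, fixed, base board 205 x 84 mm, on the riser board. Origin: at its underside, below the fork's grip point. The fork lies in it level, handle to -x: the jaw on a block between two low cheeks (2.5 mm of play each side), the handle in an open-topped notch 27 mm wide whose cheeks rise to 48 mm. Everything lifts straight up.
- rest_seat (a point): Where the fork's origin lies when the fork is in its rest, with the same axes: (101, 0, 22) mm in the rest's frame.
- specs_1: Black spectacles lying open, 48 x 145 x 46 mm, a bystander.
- side_cutters: Side cutters with blue handles, 120 x 49 x 12 mm, a bystander.
- marker_a: White marker pen with a black cap, 135 mm long, a bystander.
- screwdriver_1: Small screwdriver with a red handle, 163 mm long, a bystander.

How it is judged:
By the outcome, as a careful person would: the job done as asked, in the order asked, and still so for the second after the job is handed in, with the robot touching nothing.
It also fails if it takes over 61 s, if anything falls off the work surface, if the arm or the gripper's body presses on something with over 40 N, if the wrist force passes 120 N, or if a joint passes its speed limit or range.

ROBOT

A 7-joint arm with a two-finger parallel gripper is mounted at the origin on a cart in front of the work surface, level with it; the furniture and walls round the work are solid. World frame = base frame: x ahead of the robot, y to its left, z up, the work surface at z = 0. Lengths are in mm, angles in rad, forces in N, time in s.
With the tool pointing down it reaches from about 400 to 900 mm from the base axis. Payload 5.6 kg.
Tool frame: the origin (TCP) lies midway between the tips of the shut fingers; the grasp point (between the pads) lies 19 mm behind it; x points along the fingers, y is the direction in which the jaws open and shut, and the axes are right-handed (so a half turn about x gives the same grasp; the last joint's range is limited). The gripper opens to 92 mm and grips with 3 to 60 N. Pads are 20 mm wide; open, the fingers measure 128 mm over their backs; the gripper's body (75 mm by 189 mm) begins 69 mm behind the grasp point.
Start: joints at [-1.222, 0.468, -0.012, 1.603, 0.006, 1.071, -0.056], TCP at [248.245, 600.736, 214.592] pointing down, gripper open.
Joint ranges: [-2.53, 2.53], [-0.31, 2.02], [-1.57, 1.55], [0.28, 2.44], [-1.29, 4.43], [0.15, 1.84], [-2.92, 2.92]. Speed limits (rad/s): [2.57, 2.57, 3.14, 3.14, 3.14, 3.14, 3.14].

INTERFACE

Orientations are given as a rotation vector (axis times angle).
In Python, from cell import robot, grip, kin, viewer gives the robot as it stands. Calls block until the motion is done:
- robot.movep(position, orientation): joint-space move of the TCP to a pose.
- robot.servo_line(position, feed=150, rotation=None): straight line of the TCP; rotation=None keeps the orientation; feed is the mean speed in mm/s.
- robot.goto_joints(angles): joint-space move.
- grip(opening, newtons=None): opening from 0.0 (shut) to 1.0 (fully open); newtons is the grip in N (None keeps the last); returns when the fingers have stopped.
- robot.hold(seconds).
- kin.ik(position, orientation): joint angles nearest the present ones, or None.
- robot.observe(): the state.
- viewer.read_camera(name): name is "scene" or "top" or "wrist"; returns the picture (420x560x3 uint8, red, green, blue); there is no depth.
- viewer.camera_info(name): a dict with "camera_matrix" (3x3 intrinsics, pixels), "R" (3x3) and "t" (3): a world point X has camera coordinates R X + t. Camera axes: x right, y down, z forward; pixel columns grow to the right and rows downward; lengths in mm; the calibration is good to about 2 mm. The wrist camera is an equidistant fisheye: a pixel r from the principal point sees the ray r / f radians off the axis. A picture is of the moment at which its call begins: read the wrist's pose just before it. camera_info takes no time and is no camera call; for the wrist camera it gives the pose at the moment of the call.
A pose or a line that the arm cannot do raises robot.IKError and nothing moves.
- robot.job_done(): hands the job in, once; it reports no verdict.
Trained networks look in the newest picture that a camera, given by its name, has taken for a name from the list of things; names that differ only in an ending like _2 or _b are one class to them, and where a whole thing is asked for, a point or a joint stands for the part that bears it (a point fixed in the world has none). Each returns a list of dicts, best first, with "confidence" (0 to 1); they miss things now and then, are a little off and sometimes report something else, mostly with a low value. They report only what shows in the picture. A call takes as long as a camera call.
- viewer.silhouettes(name, camera): "mask" (420x560 bool, what is visible of it).
- viewer.pinpoint(name, camera): "at" ([x, y, z] in mm, in the coordinates of the camera as it stood for that picture, good to about 4 mm: a listed point, or the origin of a listed thing).
The state is a dict: "t": time; "joints": joint angles; "joint_velocities": joint speeds; "joint_torque": joint torques, N m; "tcp_pos": TCP position; "tcp_rot": TCP orientation; "contact_force": force on the tool from outside, world axes, zero at the start; "wrist_torque": the same for the moment, N m; "grip_width": opening from 0.0 (shut) to 1.0 (fully open).
Only numpy, scipy, OpenCV 4.12 (cv2) and the standard library are available. Lean on these libraries where they do the work, as an engineer would, in place of code of your own. Each camera call takes 0.05 s, during which the arm holds its last target.

## Working session

There is one attempt and no reset: what is moved stays moved. The work goes in short steps, each a Python script; the robot and the scene stay as the last script left them, time stands still between calls to the robot, and variables do not carry over. Pictures are saved under pics/ and viewed, and the job is handed in when it is done.

```bash
ls -la; mkdir -p pics
python3 - <<'E'
from cell import robot, grip, kin, viewer
import cv2
s=robot.observe(); print(s)
for n in ["scene","top","wrist"]:
    im=viewer.read_camera(n); cv2.imwrite(f"pics/a_{n}.png",im[:,:,::-1])
    ci=viewer.camera_info(n); print(n,ci)
E
```

```text
total 12
drwxr-xr-x  3 agent agent 4096 Dec  7 04:28 .
drwxr-xr-x 23 root  root  4096 Dec  7 04:28 ..
drwxr-xr-x  2 agent agent 4096 Dec  7 04:28 pics
{'t': 0.0, 'joints': array([-1.22201667,  0.4683775 , -0.01161605,  1.60361019,  0.00599212,
        1.07141035, -0.05631468]), 'joint_velocities': array([ 1.31587370e-03, -6.75824865e-05,  1.27037704e-03, -9.24608847e-04,
        2.29656074e-04,  2.12866360e-03,  9.20546585e-04]), 'joint_torque': array([ 2.35180760e-04, -5.20555687e+01, -1.21025619e-02, -2.43755794e+01,
       -5.65747311e-02,  1.69427565e-02,  1.47752612e-04]), 'tcp_pos': array([248.02463618, 600.18792925, 213.64571276]), 'tcp_rot': array([ 0.30602625,  1.54908475, -0.30879764]), 'contact_force': array([-0.4206375 , -0.74819286,  0.18282625]), 'wrist_torque': array([ 0.02359794,  0.05927241, -0.02620483]), 'grip_width': 1.0007085724589344}
scene {'camera_matrix': array([[511.99548448,   0.        , 285.59054795],
       [  0.        , 511.99548448, 214.61946235],
       [  0.        ,   0.        ,   1.        ]]), 'R': array([[ 0.85793566, -0.51355594, -0.01437737],
[... 269 characters left out ...]
4.03798685],
       [  0.        ,   0.        ,   1.        ]]), 'R': array([[-0.00664833, -0.99997011,  0.00394766],
       [-0.99797831,  0.00638545, -0.06323386],
       [ 0.06320676, -0.00436008, -0.99799093]]), 't': array([  23.64987528,  539.66344548, 1446.58367249])}
wrist {'camera_matrix': array([[325.1922621 ,   0.        , 276.30500869],
       [  0.        , 325.1922621 , 213.04226619],
       [  0.        ,   0.        ,   1.        ]]), 'R': array([[ 3.81914667e-01,  9.24197363e-01, -6.48818824e-04],
       [ 8.81785588e-01, -3.64178045e-01,  2.99714076e-01],
       [ 2.76758673e-01, -1.15037321e-01, -9.54028853e-01]]), 't': array([-649.20635111,  -34.0848223 ,  392.0321104 ])}
```

View pics/a_scene.png

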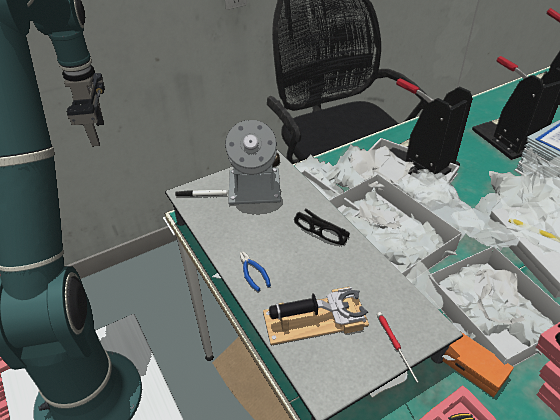

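View pics/a_top.png

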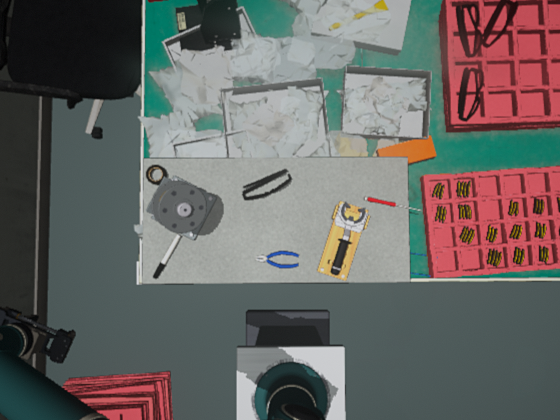

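View pics/a_wrist.png

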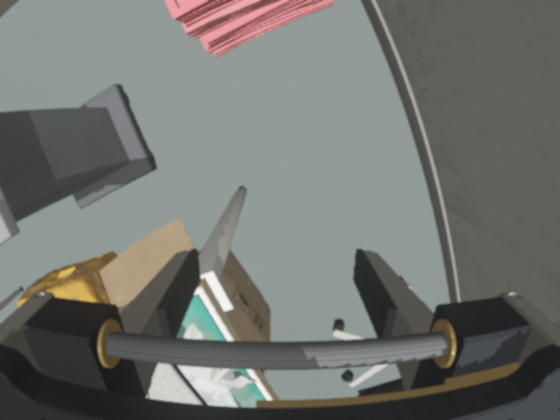

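The stand is at scene pixel (250,165) and top pixel (185,210). The fork in its rest is at scene (320,310) and top (345,240). The other items lie around them. Next I'll run the networks.

```bash
cat > h.py <<'E'
from cell import robot, grip, kin, viewer
import numpy as np, cv2
from scipy.spatial.transform import Rotation as Ro
np.set_printoptions(precision=3,suppress=True)
def w(ci,p): return ci["R"].T@(np.array(p)-ci["t"])
def pin(cams,names,shot=True):
    out={}
    for c in cams:
        ci=viewer.camera_info(c)
        if shot: viewer.read_camera(c)
        for n in names:
            for d in viewer.pinpoint(n,c)[:2]:
                X=w(ci,d["at"]); print(c,n,round(d["confidence"],2),X.round(1)); out.setdefault((c,n),X)
    return out
E
python3 - <<'E'
from h import *
pin(["scene","top"],["fork","fork_grip","jaw_front","clip_mid","rest","rest_seat","stand","spindle_axis"])
print(robot.observe()["t"])
E
```

```text
scene fork 0.52 [610.8  64.8 109.5]
scene fork_grip 0.8 [ 444.5 -138.9  163.5]
scene jaw_front 0.81 [ 548.3 -171.3  133.9]
scene clip_mid 0.81 [ 542.6 -170.5  139.2]
scene rest 0.8 [ 443.7 -139.9  106.1]
scene rest_seat 0.89 [ 539.  -169.4  131. ]
scene spindle_axis 0.85 [541.9 263.5 274.3]
top fork 0.79 [ 537.3 -167.6  137.1]
top fork_grip 0.58 [ 442.1 -140.5  159.8]
top jaw_front 0.63 [ 550.5 -176.1  133.2]
top clip_mid 0.52 [ 537.2 -171.1  135.9]
top clip_mid 0.48 [421.6 339.8 109.9]
top rest 0.72 [ 442.6 -145.4  104.9]
top rest_seat 0.85 [ 539.6 -167.6  130.9]
top stand 0.66 [543.4 267.7 110. ]
top spindle_axis 0.88 [537.1 264.3 277.1]
top spindle_axis 0.69 [ 443.6 -139.1  158. ]
1.05
```

Run:
```python
import cv2,numpy as np
a=cv2.imread("pics/a_scene.png")[110:220,215:295]; b=cv2.imread("pics/a_top.png")[165:245,140:230]
a=cv2.resize(a,None,fx=5,fy=5,interpolation=cv2.INTER_CUBIC);b=cv2.resize(b,None,fx=4.4,fy=4.4,interpolation=cv2.INTER_CUBIC)
h=max(a.shape[0],b.shape[0]);o=np.zeros((h,a.shape[1]+b.shape[1],3),np.uint8)
o[:a.shape[0],:a.shape[1]]=a;o[:b.shape[0],a.shape[1]:]=b
cv2.imwrite("pics/b.png",o);print(o.shape)
```

```text
(550, 796, 3)
```

View pics/b.png

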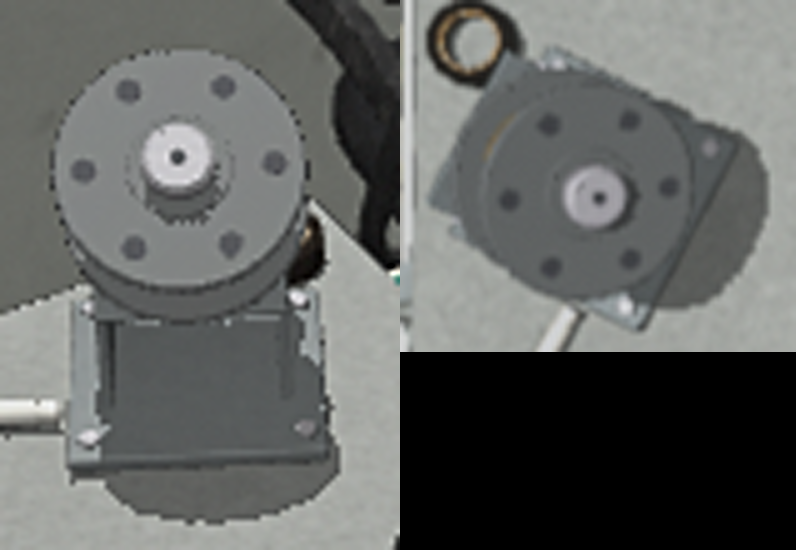

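```bash
cat >> h.py <<'E'
def frame(yaw,tilt=0):
    # axes x,y,z of a frame yawed about z, then pitched nose up by tilt (deg)
    return Ro.from_euler("ZY",[yaw,-tilt],degrees=True).as_matrix()
def toolR(F,flip):  # tool x = -F z, tool y = +-F y
    x=-F[:,2]; y=F[:,1]*(1 if not flip else -1)
    return Ro.from_matrix(np.c_[x,y,np.cross(x,y)])
def tcp_for(F,o,flip=False): # TCP when fork frame F at origin o is held at fork_grip
    return o+F@np.array([-101,0,28-19.]), toolR(F,flip).as_rotvec()
E
python3 - <<'E'
from h import *
s=robot.observe(); T=Ro.from_rotvec(s["tcp_rot"]).as_matrix(); ci=viewer.camera_info("wrist")
C=-ci["R"].T@ci["t"]; print("cam in tool",T.T@(C-s["tcp_pos"]), "axes",T.T@ci["R"].T)
F=frame(62,35); S=np.array([540,264,276.]); 
for fl in (0,1):
    for d in (0,24):
        for dx in (-120,-60,0):
            p,r=tcp_for(F,S+F@np.array([dx,0,d]),fl); q=kin.ik(p,r); print(fl,d,dx,p.round(),q)
    p=S+F@np.array([-40,0,200.]); print("look",p,kin.ik(p,toolR(F,fl).as_rotvec()))
    Ff=frame(-17); 
    for h in (0,120):
        p,r=tcp_for(Ff,np.array([538.5,-169,132+h]),fl); print("fork",p,kin.ik(p,r))
E
```

```text
cam in tool [-169.959   -0.331  -84.973] axes [[-0.001 -0.3    0.954]
 [ 1.    -0.     0.001]
 [-0.     0.954  0.3  ]]
0 0 -120 [453. 100. 157.] [-0.685  0.251  0.886  2.386 -1.227  0.831 -2.479]
0 0 -60 [476. 143. 191.] [-1.01   0.243  1.129  2.33  -1.187  0.851 -2.652]
0 0 0 [499. 186. 225.] [ 0.958  0.414 -1.261  2.149 -0.156  0.454  2.586]
0 24 -120 [446.  87. 176.] [-1.022  0.393  1.384  2.39  -1.25   1.074 -2.42 ]
0 24 -60 [469. 131. 211.] [-1.203  0.266  1.402  2.328 -1.152  0.949 -2.656]
0 24 0 [492. 174. 245.] [-1.353  0.191  1.415  2.251 -1.052  0.874 -2.879]
look [470.762 133.782 416.887] [-0.87  -0.265  0.727  2.033 -0.381  0.971  2.688]
fork [ 441.913 -139.47   141.   ] [-0.31   0.284  0.635  2.144 -0.238  0.781  1.75 ]
fork [ 441.913 -139.47   261.   ] [-0.496  0.089  0.789  2.027 -0.073  1.053  1.601]
1 0 -120 [453. 100. 157.] [-0.436  0.207  0.59   2.374 -1.179  0.75   0.61 ]
1 0 -60 [476. 143. 191.] [-0.511  0.151  0.533  2.309 -1.083  0.704  0.377]
1 0 0 [499. 186. 225.] [-0.615  0.123  0.528  2.231 -0.987  0.688  0.164]
1 24 -120 [446.  87. 176.] [-0.457  0.15   0.641  2.37  -1.086  0.772  0.54 ]
1 24 -60 [469. 131. 211.] [-0.513  0.096  0.558  2.304 -0.994  0.729  0.307]
1 24 0 [492. 174. 245.] [-0.619  0.071  0.55   2.226 -0.907  0.715  0.1  ]
look [470.762 133.782 416.887] [-0.542 -0.192  0.47   2.021 -0.507  1.009 -0.341]
fork [ 441.913 -139.47   141.   ] [-0.604  0.381  1.018  2.158 -0.444  0.827 -1.176]
fork [ 441.913 -139.47   261.   ] [-0.699  0.104  1.019  2.035 -0.102  1.054 -1.499]
```

Run:
```python
from h import *
F=frame(62,35); S=np.array([540,264,276.])
s=robot.observe()
robot.servo_line(s["tcp_pos"]+[0,0,200],feed=300)
robot.movep(S+F@np.array([-40,0,150.]),toolR(F,1).as_rotvec())
s=robot.observe();print(s["t"],s["joints"])
ci=viewer.camera_info("wrist"); im=viewer.read_camera("wrist"); cv2.imwrite("pics/c1.png",im[:,:,::-1]); np.savez("c1.npz",im=im,**ci)
for n in ["spindle_axis"]:
    for d in viewer.pinpoint(n,"wrist"): print(n,d["confidence"],w(ci,d["at"]))
F2=frame(62,5)
robot.movep(S+F2@np.array([-110,0,190.]),toolR(F2,1).as_rotvec())
s=robot.observe();print(s["t"],s["joints"])
ci=viewer.camera_info("wrist"); im=viewer.read_camera("wrist"); cv2.imwrite("pics/c2.png",im[:,:,::-1]); np.savez("c2.npz",im=im,**ci)
for n in ["spindle_axis","stand"]:
    for d in viewer.pinpoint(n,"wrist"): print(n,d["confidence"],w(ci,d["at"]))
```

```text
3.7083 [-0.693 -0.143  0.574  2.07  -0.543  0.901 -0.315]
spindle_axis 0.87 [541.288 264.004 276.405]
4.3667 [-0.677  0.007  0.346  1.655 -0.063  1.417 -0.81 ]
spindle_axis 0.81 [541.852 264.245 274.496]
spindle_axis 0.66 [612.215  63.062 105.969]
spindle_axis 0.52 [ 537.547 -170.721  135.609]
```

View pics/c1.png

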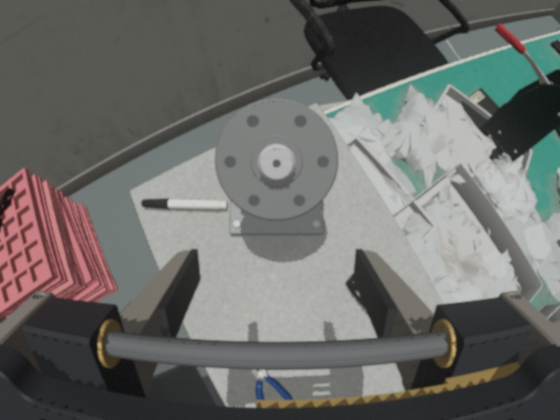

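View pics/c2.png

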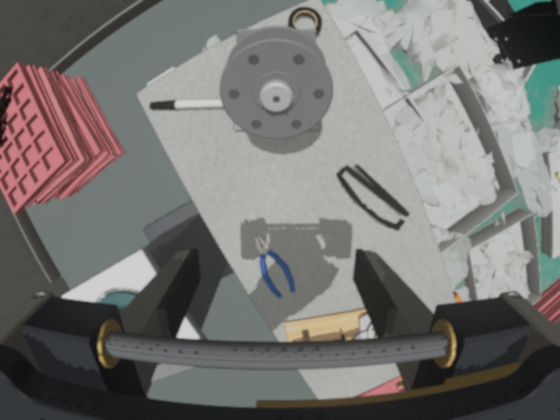

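Run:
```python
import cv2,numpy as np
ims={"c1":("pics/c1.png",205,90,150,150,3.9),"c2":("pics/c2.png",205,15,140,150,3.9)}
o=[]
for k,(f,x,y,w_,h_,z) in ims.items():
    a=cv2.imread(f)[y:y+h_,x:x+w_]; o.append(cv2.resize(a,(400,400),interpolation=cv2.INTER_CUBIC))
cv2.imwrite("pics/d.png",np.hstack(o))
for f,(cx,cy) in {"a_scene":(250,143),"a_top":(184,210),"c1":(277,160),"c2":(277,95)}.items():
    g=cv2.imread(f"pics/{f}.png",0); R=75
    c=cv2.resize(g[max(0,cy-R):cy+R,cx-R:cx+R],None,fx=4,fy=4,interpolation=cv2.INTER_CUBIC)
    p=cv2.SimpleBlobDetector_Params(); p.filterByColor=True;p.blobColor=0;p.minArea=20;p.maxArea=3000;p.minCircularity=.6;p.filterByCircularity=True;p.minThreshold=20;p.maxThreshold=200;p.thresholdStep=4;p.minDistBetweenBlobs=10; p.filterByInertia=False;p.filterByConvexity=False
    print(f)
    for k in cv2.SimpleBlobDetector_create(p).detect(c):
        print("  ",round((k.pt[0]+.5)/4-.5+cx-R,2),round((k.pt[1]+.5)/4-.5+max(0,cy-R),2),round(k.size/4,1))
```

```text
a_scene
   313.36 154.61 2.0
   303.45 90.17 2.4
   306.43 85.14 2.1
   288.89 129.33 3.0
   284.44 124.17 2.1
   295.29 93.83 1.5
   300.97 92.26 1.6
   294.01 89.96 2.2
   290.73 88.87 1.6
   297.74 123.77 3.9
   278.35 109.48 3.1
   305.38 97.55 1.7
   289.15 91.17 1.8
   298.34 100.21 1.6
   299.22 93.57 1.5
   296.72 91.34 2.1
   283.91 70.92 1.4
   301.92 97.82 1.5
   288.28 93.6 1.6
   278.69 101.5 1.7
   279.77 192.95 1.6
   287.43 113.15 3.0
   298.1 97.04 1.8
   196.82 195.37 1.7
   275.7 149.23 1.9
   276.09 143.61 3.0
   294.03 101.86 1.6
   291.21 99.61 2.0
   242.89 172.71 1.6
   265.45 169.72 1.8
   250.08 140.86 3.6
   261.37 171.66 1.7
   271.94 169.86 1.5
   251.0 167.95 1.7
   244.74 167.22 1.5
   288.54 97.54 2.3
   280.08 197.18 2.3
   279.62 189.71 1.7
   227.08 154.07 1.7
   256.59 150.7 1.6
   224.91 146.35 2.2
   228.15 158.27 1.4
   225.95 150.97 1.9
   235.68 193.59 1.6
   198.27 177.71 1.9
   275.76 170.74 1.5
   269.5 142.43 4.8
   187.37 181.72 1.8
   190.25 180.7 1.9
   241.36 159.36 5.1
   275.17 137.04 1.7
   273.67 132.95 1.7
   228.57 130.5 1.5
   2
[... 1658 characters left out ...]
6.83 2.2
   200.14 262.65 4.1
   205.7 259.23 3.4
   142.51 222.79 3.0
   233.79 140.87 3.5
   243.41 276.51 3.0
   193.44 265.25 3.3
   254.8 260.21 2.3
   220.61 191.51 4.4
   216.81 188.96 3.7
   206.9 163.53 4.9
   217.21 143.67 3.5
   182.68 138.6 3.0
   256.94 139.59 3.0
c1
   253.51 199.99 11.3
   322.9 161.57 11.6
   276.09 163.03 7.7
   229.7 161.24 11.6
   252.33 120.64 12.0
   298.82 199.97 12.1
   299.98 120.62 12.5
   254.25 105.47 2.8
   272.75 101.02 3.1
   274.12 148.8 2.7
c2
   275.86 98.69 6.4
   253.16 59.2 11.0
   295.96 123.78 9.7
   255.96 123.82 9.8
   233.48 93.6 10.5
   318.37 93.47 10.5
   298.37 59.11 11.5
   261.76 44.01 3.4
   345.45 38.04 3.1
   273.76 87.69 3.1
```

View pics/d.png

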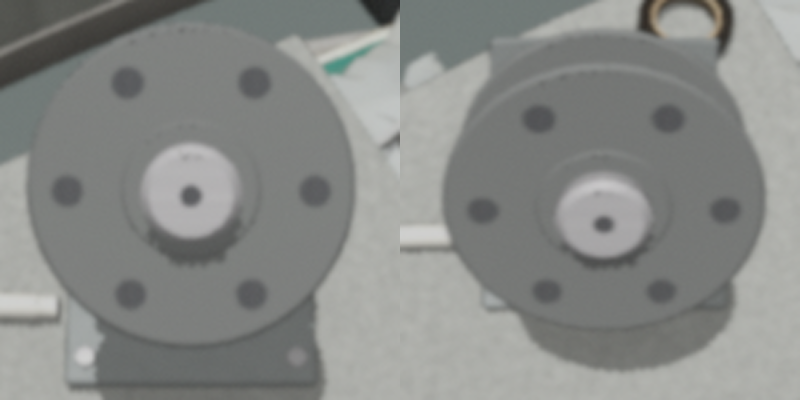

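```bash
cat > fit.py <<'E'
from h import *
from scipy.optimize import least_squares
obs={"scene":[(250.08,140.86),(269.5,142.43),(260.67,158.57),(241.36,159.36),(231.18,143.86),(240.47,127.89),(259.35,126.96)],
"top":[(184.42,209.47),(173.9,225.34),(191.88,223.44),(164.37,210.01),(200.6,207.12),(173.42,192.95),(191.67,191.95)],
"c1":[(276.09,163.03),(253.51,199.99),(322.9,161.57),(229.7,161.24),(252.33,120.64),(298.82,199.97),(299.98,120.62)],
"c2":[(275.86,98.69),(253.16,59.2),(295.96,123.78),(255.96,123.82),(233.48,93.6),(318.37,93.47),(298.37,59.11)]}
cam={k:(viewer.camera_info(k) if k in("scene","top") else dict(np.load(k+".npz"))) for k in obs}
def proj(k,X):
    c=cam[k]; Y=X@c["R"].T+c["t"]; K=c["camera_matrix"]
    if k in("scene","top"): uv=Y[:,:2]/Y[:,2:]
    else:
        r=np.linalg.norm(Y[:,:2],axis=1); th=np.arctan2(r,Y[:,2]); uv=Y[:,:2]*(th/r)[:,None]
    return uv*K[0,0]+K[:2,2]
def model(p):
    N=p[:3];F=frame(p[3],p[6] if len(p)>6 else 35);a=p[5]+np.arange(6)*np.pi/3
    return np.vstack([N,N+np.c_[p[4]*np.cos(a),p[4]*np.sin(a),-14+0*a]@F.T])
def res(p,ks):
    M=model(p);r=[]
    for k in ks:
        U=proj(k,M);O=np.array(obs[k]); r.append((U[0]-O[0]))
        D=U[1:,None]-O[None,1:]; j=np.argmin((D**2).sum(2),0); r+= [D[j[i],i] for i in range(6)]
    return np.concatenate([np.ravel(x) for x in r])
if __name__=="__main__":
  for tilt in (0,1):
    for ks in (["scene","top"],["c1","c2"],["c1"],["c2"],list(obs)):
        best=None
        for ph in (0,.26,.52,.78):
            p0=[534,250,295,62,46,ph]+([35] if tilt else [])
            s=least_squares(res,p0,args=(ks,),x_scale=[1,1,1,1,1,.02]+([1] if tilt else []))
            if best is None or s.cost<best.cost: best=s
        p=best.x; F=frame(p[3],p[6] if tilt else 35)
        print(ks,tilt,"rms",np.sqrt((best.fun**2).mean()).round(2),p.round(2),"groove P",(p[:3]-15*F[:,2]).round(1))
E
python3 fit.py
```

```text
['scene', 'top'] 0 rms 0.11 [534.59 256.08 289.8   62.67  45.96   0.51] groove P [538.5 263.7 277.5]
['c1', 'c2'] 0 rms 0.08 [535.14 256.54 288.64  61.77  46.05   0.53] groove P [539.2 264.1 276.3]
['c1'] 0 rms 0.08 [535.99 258.4  284.59  61.11  46.73   0.54] groove P [540.2 265.9 272.3]
['c2'] 0 rms 0.02 [535.12 256.41 289.45  61.92  45.9   -0.52] groove P [539.2 264.  277.2]
['scene', 'top', 'c1', 'c2'] 0 rms 0.15 [535.   256.36 289.25  61.96  45.96   0.53] groove P [539. 264. 277.]
['scene', 'top'] 1 rms 0.11 [534.63 256.16 289.87  62.67  45.96   0.51  34.49] groove P [538.5 263.7 277.5]
['c1', 'c2'] 1 rms 0.07 [535.12 256.52 288.61  61.77  46.06  -0.52  35.13] groove P [539.2 264.1 276.3]
['c1'] 1 rms 0.07 [545.14 275.64 245.4   61.03  53.06   0.54  35.92] groove P [549.4 283.3 233.3]
['c2'] 1 rms 0.02 [535.12 256.41 289.45  61.92  45.9    0.53  35.  ] groove P [539.2 264.  277.2]
['scene', 'top', 'c1', 'c2'] 1 rms 0.15 [535.   256.36 289.26  61.96  45.96   0.53  34.97] groove P [539. 264. 277.]
```

Run:
```python
from h import *
Ff=frame(-17)
p,r=tcp_for(Ff,np.array([538.5,-169,132+110.]),1); print(p,kin.ik(p,r))
s=robot.observe()["tcp_pos"]
robot.movep(p,r)
s=robot.observe();print(s["t"],s["joints"],s["tcp_pos"])
ci=viewer.camera_info("wrist"); im=viewer.read_camera("wrist"); cv2.imwrite("pics/e1.png",im[:,:,::-1]); np.savez("e1.npz",im=im,**ci)
for n in ["fork","fork_grip","jaw_front","clip_mid","rest","rest_seat"]:
    for d in viewer.pinpoint(n,"wrist")[:2]: print(n,round(d["confidence"],2),w(ci,d["at"]).round(1))
```

```text
[ 441.913 -139.47   251.   ] [-0.396  0.1    0.684  2.035 -0.074  1.03  -1.544]
5.8583 [-0.397  0.1    0.683  2.034 -0.074  1.03  -1.544] [ 442.687 -138.731  251.501]
fork 0.36 [ 445.3 -135.1  161.3]
fork_grip 0.55 [ 447.3 -132.1  160.1]
clip_mid 0.71 [ 562.9 -288.5  111. ]
rest 0.57 [ 441.4 -140.9  109.7]
rest_seat 0.71 [ 538.  -169.6  130.5]
```

View pics/e1.png

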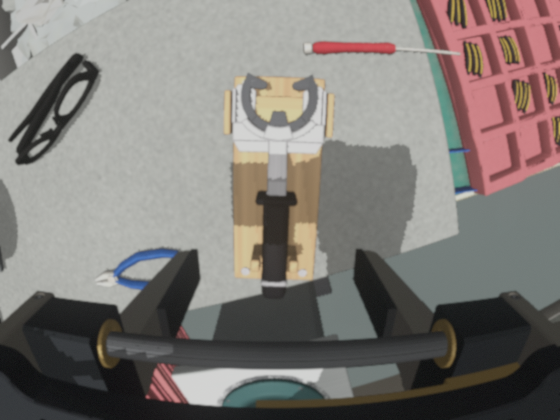

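Run:
```python
from h import *
import fit
fit.cam["e1"]=dict(np.load("e1.npz"))
im=cv2.imread("pics/e1.png")
o=cv2.resize(im[65:300,200:350],None,fx=2.5,fy=2.5,interpolation=cv2.INTER_CUBIC)
def draw(yaw,org,col):
    F=frame(yaw)
    segs=[[(10,-40,4),(10,40,4)],[(-82,-17,44),(-82,17,44)],[(-88,-17,44),(-88,17,44)],[(-88,0,40),(-178,0,40)],[(-88,11,28),(-178,11,28)],[(-88,-11,28),(-178,-11,28)],[(-50,-40,4),(-50,40,4)],[(-50,-40,4),(10,-40,4)],[(-50,40,4),(10,40,4)]]
    for a,b in segs:
        P=np.linspace(a,b,20)@F.T+org; U=fit.proj("e1",P); 
        cv2.polylines(o,[((U-[200,65]+.5)*2.5*16).astype(np.int32)],False,col,1,cv2.LINE_AA,4)
draw(-17,np.array([538.5,-169,132]),(0,0,255))
draw(-16,np.array([538.5,-168,132]),(0,255,0))
cv2.imwrite("pics/e2.png",o)
```

```text
(no output)
```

View pics/e2.png

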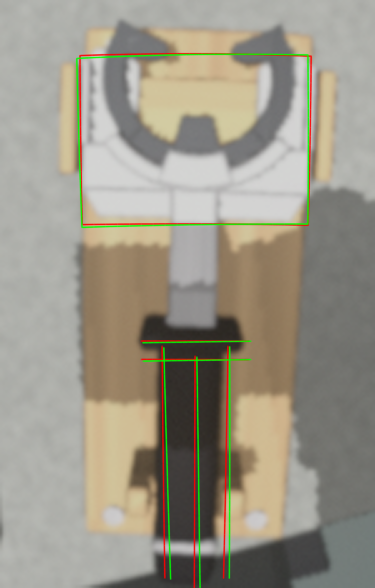

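Run:
```python
from h import *
import fit
fit.cam["e1"]=dict(np.load("e1.npz"))
im=cv2.imread("pics/e1.png")
o=cv2.resize(im[65:300,200:350],None,fx=2.5,fy=2.5,interpolation=cv2.INTER_CUBIC)
def draw(yaw,org,col):
    F=frame(yaw)
    segs=[[(10,-40,4),(10,40,4)],[(-82,-17,44),(-82,17,44),],[(-82,-17,12),(-82,17,12)],[(-82,-17,44),(-82,-17,12)],[(-82,17,44),(-82,17,12)],[(-178,-11,40),(-178,11,40)],[(-88,11,28),(-178,11,28)],[(-88,-11,28),(-178,-11,28)],[(-50,-40,4),(-50,40,4)],[(-50,-40,4),(10,-40,4)],[(-50,40,4),(10,40,4)]]
    R=(-101,0,-22)
    b=[(-60,-42,8-22),(145,-42,8-22),(145,42,8-22),(-60,42,8-22)]
    for a,b in segs:
        P=np.linspace(a,b,20)@F.T+org; U=fit.proj("e1",P); 
        cv2.polylines(o,[((U-[200,65]+.5)*2.5*16).astype(np.int32)],False,col,1,cv2.LINE_AA,4)
F=frame(-18.2)
draw(-18.2,np.array([540.,-170,132]),(0,0,255))
cv2.imwrite("pics/e3.png",cv2.resize(o,None,fx=1,fy=1))
```

```text
(no output)
```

View pics/e3.png

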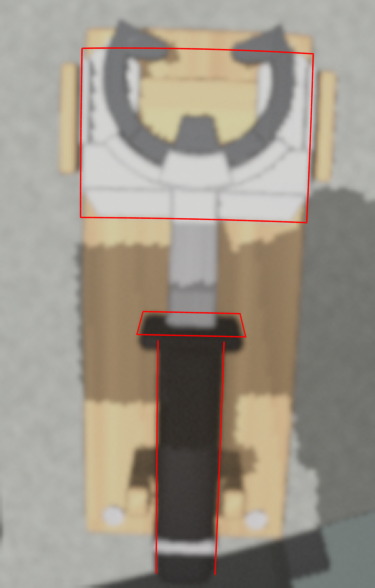

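Run:
```python
from h import *
Ff=frame(-18.); O=np.array([539.2,-169.7,132.])
grip(0.5,60)
p,r=tcp_for(Ff,O,1)
robot.movep(p+[0,0,60],r)
robot.servo_line(p,feed=80)
robot.hold(.3)
s=robot.observe();print(s["t"],p,s["tcp_pos"],s["contact_force"],(Ro.from_rotvec(r).inv()*Ro.from_rotvec(s["tcp_rot"])).as_rotvec())
viewer.read_camera("wrist"); im=viewer.read_camera("wrist"); cv2.imwrite("pics/f1.png",im[:,:,::-1])
```

```text
8.5333 [ 443.143 -138.489  141.   ] [ 443.346 -138.44   141.273] [-0.249 -0.064 -0.558] [-0.     0.001 -0.   ]
```

View pics/f1.png

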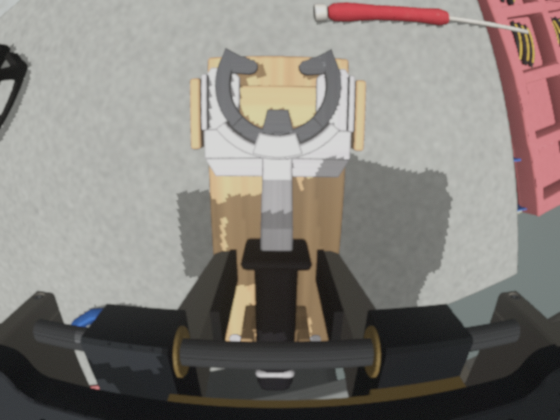

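The fingers straddle the handle just behind the bolster at (276,255), and the fork is square to the gripper. I'll grip and lift.

Run:
```python
from h import *
grip(0.0,60); robot.hold(.2)
s=robot.observe();print(s["t"],s["grip_width"]*92,s["tcp_pos"],s["contact_force"])
np.savez("grasp.npz",p=s["tcp_pos"],r=s["tcp_rot"])
robot.servo_line(np.array([443.143,-138.489,141+90.]),feed=120)
robot.hold(.2)
s=robot.observe();print(s["t"],s["grip_width"]*92,s["tcp_pos"],s["contact_force"],s["wrist_torque"])
F=frame(20,35); S=np.array([539.1,264,277.]); Fs=frame(62,35)
p,r=tcp_for(Fs,S+Fs@np.array([-130,0,45]),1); print(p,kin.ik(p,r))
im=viewer.read_camera("wrist"); cv2.imwrite("pics/f2.png",im[:,:,::-1])
```

```text
9.3167 21.463168119082543 [ 443.138 -138.472  141.012] [-0.518 -1.089 -0.247]
10.4167 21.66160587539175 [ 442.673 -138.466  230.302] [-0.43  -0.191 -2.197] [ 0.057  0.193 -0.014]
[435.724  69.577 188.738] [-0.858  0.163  1.155  2.388 -1.066  0.886  0.588]
```

View pics/f2.png

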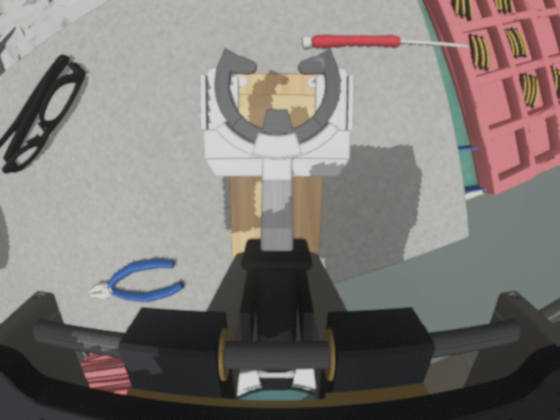

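Run:
```python
from h import *
S=np.array([539.1,264,277.]); Fs=frame(62,35)
pe,re=tcp_for(Fs,S+Fs@np.array([-85,0,60]),1)
print(pe,kin.ik(pe,re))
p0=robot.observe()["tcp_pos"]
r1=toolR(frame(-18,30),1).as_rotvec(); p1=p0+[0,0,20]
r2=toolR(frame(22,35),1).as_rotvec(); p2=(p0+pe)/2; p2[2]=250
print(kin.ik(p1,r1),kin.ik(p2,r2))
robot.movep(p1,r1); print(robot.observe()["t"])
robot.movep(p2,r2); print(robot.observe()["t"])
robot.movep(pe,re)
s=robot.observe(); print(s["t"],s["joints"],s["tcp_pos"],s["contact_force"])
im=viewer.read_camera("wrist"); cv2.imwrite("pics/g1.png",im[:,:,::-1]); np.savez("g1.npz",im=im,tp=s["tcp_pos"],tr=s["tcp_rot"],**viewer.camera_info("wrist"))
im=viewer.read_camera("scene"); cv2.imwrite("pics/g1s.png",im[:,:,::-1])
```

```text
[448.99   94.528 226.836] [-1.146  0.006  1.315  2.341 -0.874  0.798  0.31 ]
[-0.333 -0.214  0.463  2.396  0.42   0.45  -2.074] [-0.235 -0.204  0.404  2.436 -0.587  0.431 -0.525]
11.0417
12.425
13.225 [-0.626  0.022  0.764  2.327 -0.891  0.785  0.293] [448.993  94.248 226.613] [-0.183  0.699 -1.41 ]
```

View pics/g1.png

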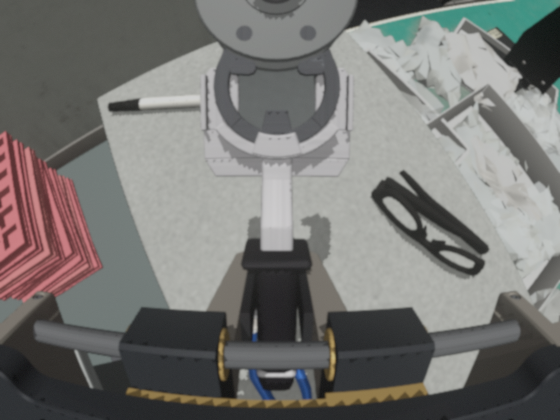

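View pics/g1s.png

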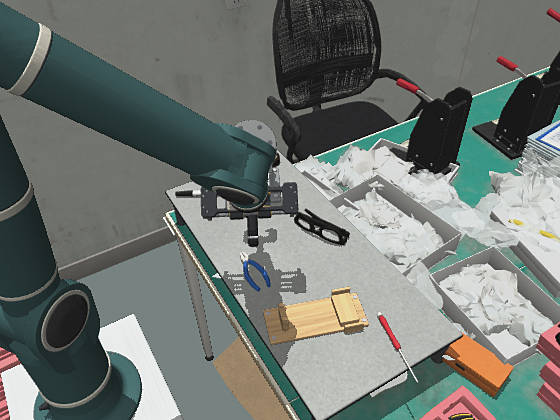

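Run:
```python
from h import *
import fit
d=dict(np.load("g1.npz")); fit.cam["g1"]=d
im=cv2.imread("pics/g1.png")
o=cv2.resize(im[0:190,185:375],None,fx=3.1,fy=3.1,interpolation=cv2.INTER_CUBIC)
def pl(P,col):
    U=fit.proj("g1",P); cv2.polylines(o,[((U-[185,0]+.5)*3.1*16).astype(np.int32)],False,col,1,cv2.LINE_AA,4)
S=np.array([539.1,264,277.]); Fs=frame(62,35)
a=np.linspace(0,2*np.pi,100)
pl(np.c_[62*np.cos(a),62*np.sin(a),1+0*a]@Fs.T+S,(0,0,255))
pl(np.c_[18*np.cos(a),18*np.sin(a),15+0*a]@Fs.T+S,(0,0,255))
T=Ro.from_rotvec(d["tr"]).as_matrix(); F=np.c_[-T[:,2],-T[:,1],-T[:,0]]; org=d["tp"]-F@np.array([-101,0,9])
print((Fs.T@(org-S)),Fs.T@F)
for z in (0,4): pl(np.array([(10,-40,z),(10,40,z),(-50,40,z),(-50,-40,z),(10,-40,z)])@F.T+org,(0,255,0))
pl(np.array([(-82,-17,44),(-82,17,44),(-82,17,12),(-82,-17,12),(-82,-17,44)])@F.T+org,(0,255,0))
cv2.imwrite("pics/g2.png",o)
```

```text
[-85.338  -0.228  59.854] [[ 1.     0.001  0.001]
 [-0.001  1.     0.001]
 [-0.001 -0.001  1.   ]]
```

View pics/g2.png

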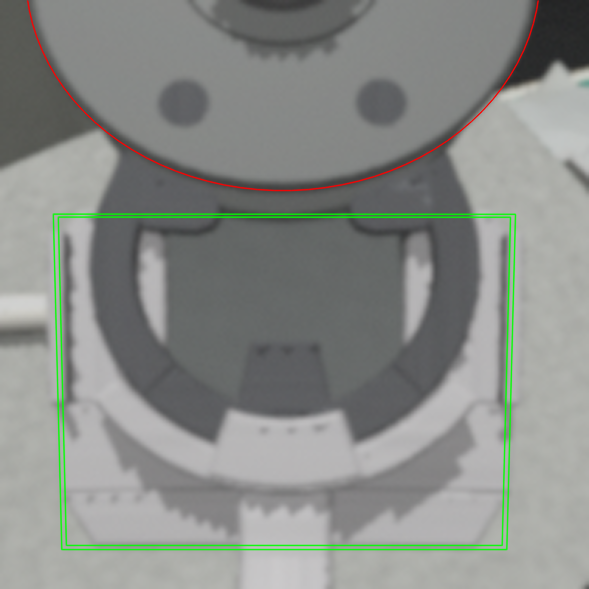

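```bash
cat >> h.py <<'E'
S=np.array([539.1,264,277.]); Fs=frame(62,35); RS=toolR(Fs,1).as_rotvec()
def go(u,v,wz,feed=20):
    p,_=tcp_for(Fs,S+Fs@np.array([u,v,wz]),1); robot.servo_line(p,feed=feed)
def st(base=np.zeros(3)):
    s=robot.observe(); T=Ro.from_rotvec(s["tcp_rot"]).as_matrix(); F=np.c_[-T[:,2],-T[:,1],-T[:,0]]
    o=Fs.T@(s["tcp_pos"]-F@np.array([-101,0,9])-S)
    f=Fs.T@s["contact_force"]-base
    return s["t"],o,f,Fs.T@s["wrist_torque"],s["grip_width"]*92
def show(b,tag=""):
    t,o,f,m,g=st(b); print(tag,round(t,2),"pos",o.round(2),"F",f.round(2),"M",m.round(2),"g",round(g,1)); return f
E
python3 - <<'E'
from h import *
robot.servo_line(tcp_for(Fs,S+Fs@np.array([-60,0,25.]),1)[0],feed=120,rotation=RS)
robot.hold(.2)
b=np.mean([st()[2] for _ in range(3)],0); np.save("base.npy",b); print("base",b)
for z in (12,6,4):
    go(-60,0,z,40); f=show(b,z)
for z in (3,2,1,0,-1,-2,-3):
    go(-60,0,z,15); f=show(b,z)
    if abs(f[2])>6: break
E
```

```text
base [-1.065  0.528 -1.613]
12 14.51 pos [-60.25   0.08  11.73] F [-1.09  0.01 -0.36] M [ 0.06  1.07 -0.05] g 21.4
6 14.81 pos [-60.16   0.1    5.78] F [-0.52 -0.52 -0.2 ] M [ 0.04  1.   -0.07] g 21.7
4 15.06 pos [-60.     0.01   3.96] F [-0.54 -0.52 -0.64] M [ 0.06  1.01 -0.06] g 21.8
3 15.31 pos [-60.02   0.     2.99] F [ 0.55 -0.3  -0.46] M [ 0.02  1.01 -0.05] g 21.7
2 15.56 pos [-60.03   0.03   1.94] F [ 0.09 -0.56 -0.8 ] M [0.03 1.07 0.01] g 21.9
1 15.81 pos [-60.05   0.06   0.92] F [-0.24 -0.61 -0.14] M [ 0.05  1.06 -0.04] g 21.9
0 16.06 pos [-59.93  -0.18   0.14] F [ 0.21 -0.2   1.55] M [0.12 0.86 0.01] g 21.6
-1 16.31 pos [-59.97  -0.12  -0.95] F [-1.16 -0.76  2.69] M [ 0.08  0.87 -0.09] g 21.6
-2 16.56 pos [-59.98  -0.12  -1.99] F [-0.63 -0.12  3.38] M [ 0.12  0.75 -0.01] g 21.7
-3 16.81 pos [-59.97  -0.08  -3.  ] F [-1.55 -0.52  2.96] M [ 0.13  0.76 -0.07] g 21.3
```

Run:
```python
from h import *
b=np.load("base.npy")
for z in (-4,-5,-6,-6.5,-7,-7.5,-8,-8.5,-9):
    go(-60,0,z,15); robot.hold(.1); f=np.mean([st(b)[2] for _ in range(3)],0); show(b,z); print(f.round(2))
    if f[2]>7.5: break
im=viewer.read_camera("wrist"); cv2.imwrite("pics/i1.png",im[:,:,::-1]);
```

```text
-4 17.16 pos [-59.96  -0.08  -3.97] F [-0.06 -1.29  3.91] M [ 0.07  0.69 -0.07] g 21.4
[-0.06 -1.29  3.91]
-5 17.51 pos [-59.94  -0.06  -4.97] F [-0.89 -1.06  3.82] M [ 0.1   0.64 -0.08] g 21.5
[-0.89 -1.06  3.82]
-6 17.86 pos [-59.93  -0.02  -5.97] F [ 0.44 -0.67  3.86] M [ 0.02  0.56 -0.04] g 21.3
[ 0.44 -0.67  3.86]
-6.5 18.21 pos [-59.94  -0.05  -6.47] F [-0.55 -0.19  3.59] M [ 0.09  0.53 -0.05] g 21.4
[-0.55 -0.19  3.59]
-7 18.56 pos [-59.95  -0.03  -6.99] F [-0.5  -0.85  3.27] M [ 0.04  0.47 -0.04] g 21.7
[-0.5  -0.85  3.27]
-7.5 18.91 pos [-59.98  -0.04  -7.49] F [-0.06 -1.43  4.95] M [ 0.04  0.49 -0.09] g 21.5
[-0.06 -1.43  4.95]
-8 19.26 pos [-59.98  -0.05  -7.98] F [-0.11 -0.74  4.25] M [ 0.02  0.45 -0.  ] g 22.1
[-0.11 -0.74  4.25]
-8.5 19.61 pos [-60.05  -0.08  -8.44] F [ 0.07 -0.42  6.03] M [ 0.09  0.39 -0.03] g 21.2
[ 0.07 -0.42  6.03]
-9 19.96 pos [-60.11  -0.1   -8.88] F [-0.98 -0.11  7.69] M [ 0.18  0.36 -0.02] g 21.4
[-0.98 -0.11  7.69]
```

View pics/i1.png

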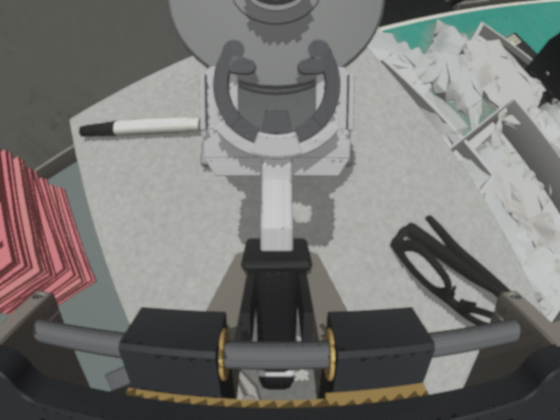

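Run:
```python
from h import *
b=np.load("base.npy"); z=-8.9
for u in (-56,-52,-48,-44,-40,-36,-32,-28,-25,-22):
    go(u,0,z,20); f=show(b,(u,round(z,1)))
    if abs(f[0])>5 or abs(f[1])>5 or f[2]>14: print("STOP"); break
    if f[2]<6.0: z-=.3
    if f[2]>9.5: z+=.3
im=viewer.read_camera("wrist"); cv2.imwrite("pics/j1.png",im[:,:,::-1]);
```

```text
(-56, -8.9) 20.36 pos [-56.04  -0.2   -8.74] F [-0.85 -0.75  7.45] M [ 0.07  0.41 -0.05] g 21.6
(-52, -8.9) 20.71 pos [-52.07  -0.22  -8.71] F [-1.22 -1.14  6.97] M [ 0.21  0.4  -0.  ] g 21.6
(-48, -8.9) 21.06 pos [-48.12  -0.27  -8.69] F [-1.71  0.3   8.48] M [ 0.16  0.42 -0.05] g 21.8
(-44, -8.9) 21.41 pos [-44.15  -0.33  -8.64] F [0.12 0.11 8.61] M [0.21 0.5  0.04] g 21.2
(-40, -8.9) 21.76 pos [-40.16  -0.39  -8.59] F [-0.78  0.29  8.94] M [ 0.12  0.43 -0.05] g 21.4
(-36, -8.9) 22.11 pos [-36.19  -0.45  -8.54] F [-1.51 -0.63  9.49] M [ 0.18  0.55 -0.02] g 21.9
(-32, -8.9) 22.46 pos [-32.3   -0.62  -8.44] F [-2.28 -1.12 10.39] M [0.13 0.65 0.01] g 21.3
(-28, -8.6) 22.81 pos [-28.3   -0.55  -8.25] F [-0.44 -1.07  8.84] M [ 0.09  0.73 -0.02] g 21.8
(-25, -8.6) 23.11 pos [-25.39  -0.61  -8.21] F [-1.1   0.05  9.96] M [0.21 0.76 0.03] g 21.6
(-22, -8.3) 23.41 pos [-22.37  -0.48  -8.05] F [-1.5  -0.42  9.2 ] M [ 0.07  0.73 -0.  ] g 21.4
```

View pics/j1.png

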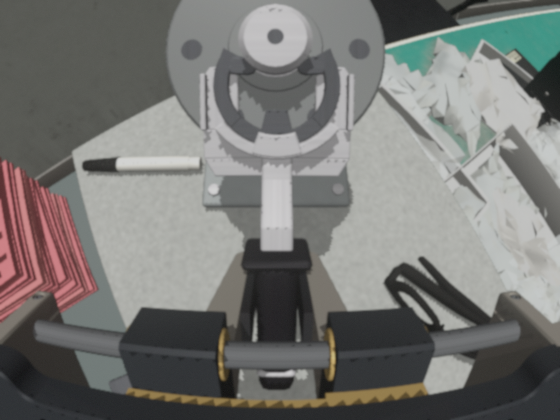

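The clip's mouth at (277,65) lies just before the spindle nose at (275,38). The fork sits about 0.7 mm to -y, so I'll correct that and then push in small steps while watching the force.

Run:
```python
from h import *
b=np.load("base.npy"); z=-8.3
u=-22
go(-22,0.7,z,10); show(b,"y")
while u>-10:
    u+=1.0
    go(u,0.7,z,15); f=show(b,(u,round(z,1)))
    if f[0]<-20 or abs(f[1])>6 or f[2]>16: print("STOP"); break
    if f[2]<6.0: z-=.3
    if f[2]>10: z+=.3
im=viewer.read_camera("wrist"); cv2.imwrite("pics/k1.png",im[:,:,::-1]);
```

```text
y 23.71 pos [-22.29  -0.2   -7.99] F [-1.13 -1.88  7.66] M [-0.12  0.72 -0.05] g 21.7
```

View pics/k1.png

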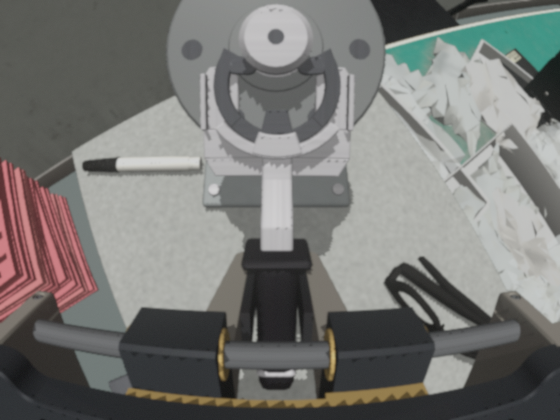

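Only the y correction ran, because my loop condition was inverted and the push never started. In this picture the nose is at (276,37) and the clip is centred on it at 277. I'll push now.

Run:
```python
from h import *
b=np.load("base.npy"); z=-8.3; u=-22.
show(b,"now")
while u<-9:
    u+=1.0
    go(u,0.7,z,15); f=show(b,(u,round(z,1)))
    if f[0]<-20 or abs(f[1])>6 or f[2]>16: print("STOP"); break
    if f[2]<6.0: z-=.3
    if f[2]>10: z+=.3
im=viewer.read_camera("wrist"); cv2.imwrite("pics/k2.png",im[:,:,::-1]);
```

```text
now 23.76 pos [-22.3   -0.18  -8.03] F [-0.29 -1.14  7.47] M [-0.03  0.76 -0.13] g 21.5
(-21.0, -8.3) 24.01 pos [-21.51  -0.02  -8.04] F [-1.44 -1.08  7.76] M [ 0.01  0.84 -0.06] g 21.5
(-20.0, -8.3) 24.26 pos [-20.64   0.16  -8.08] F [-1.22 -1.25  8.4 ] M [ 0.09  0.86 -0.04] g 21.5
(-19.0, -8.3) 24.51 pos [-19.66   0.22  -8.08] F [-2.37 -1.08  8.98] M [0.09 0.9  0.01] g 21.8
(-18.0, -8.3) 24.76 pos [-18.7    0.21  -8.06] F [-1.81 -0.62  8.42] M [ 0.18  0.92 -0.01] g 21.4
(-17.0, -8.3) 25.01 pos [-17.85   0.31  -8.09] F [-2.4  -1.5   9.19] M [0.18 1.03 0.02] g 21.7
(-16.0, -8.3) 25.26 pos [-17.38   0.24  -8.15] F [-3.56 -0.65 10.53] M [0.18 1.27 0.04] g 21.7
(-15.0, -8.0) 25.51 pos [-16.91   0.28  -8.04] F [-4.94 -1.38  9.76] M [ 0.13  1.55 -0.05] g 22.1
(-14.0, -8.0) 25.76 pos [-16.46   0.28  -8.1 ] F [-6.22 -0.34 10.22] M [0.22 1.82 0.01] g 21.8
(-13.0, -7.7) 26.01 pos [-15.79   0.38  -7.99] F [-6.94 -0.77  8.73] M [ 0.13  2.04 -0.  ] g 21.4
(-12.0, -7.7) 26.26 pos [-15.2    0.44  -8.07] F [-7.43 -0.25  9.66] M [ 0.21  2.23 -0.04] g 21.3
(-11.0, -7.7) 26.51 pos [-14.56   0.41  -8.11] F [-8.25 -1.59 10.16] M [ 0.19  2.38 -0.06] g 21.4
(-10.0, -7.4) 26.76 pos [-13.5    0.56  -8.  ] F [-8.   -1.36  8.46] M [ 0.18  2.38 -0.03] g 21.3
(-9.0, -7.4) 27.01 pos [-12.57   0.56  -7.99] F [-7.25 -0.43  8.1 ] M [ 0.13  2.37 -0.08] g 21.5
```

View pics/k2.png

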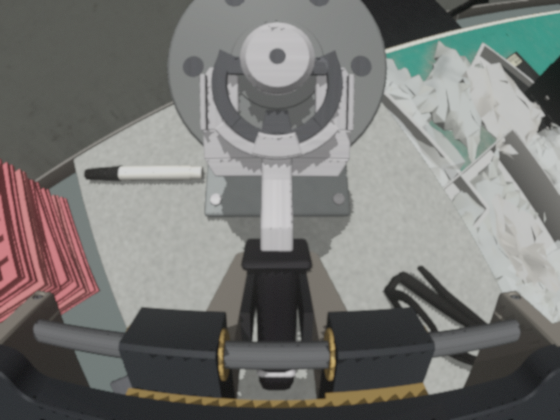

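Run:
```python
from h import *
b=np.load("base.npy"); z=-7.5; u=-9.
while u<3:
    u+=1.0
    go(u,0.7,z,15); f=show(b,(u,round(z,1))); x=st()[1][0]
    if f[0]<-20 or abs(f[1])>6 or f[2]>16: print("STOP"); break
    if x>-3 and f[0]<-9: print("home stop?"); break
    if f[2]<6.0: z-=.3
    if f[2]>10: z+=.3
im=viewer.read_camera("wrist"); cv2.imwrite("pics/k3.png",im[:,:,::-1]);
```

```text
(-8.0, -7.5) 27.31 pos [-11.33   0.53  -7.98] F [-7.07  0.26  8.39] M [ 0.14  2.27 -0.02] g 21.8
(-7.0, -7.5) 27.56 pos [-9.95  0.55 -7.97] F [-7.25 -0.52  8.24] M [ 0.16  2.06 -0.06] g 21.8
(-6.0, -7.5) 27.81 pos [-8.07  0.56 -7.86] F [-4.93 -0.13  5.9 ] M [0.06 1.57 0.04] g 21.9
(-5.0, -7.8) 28.06 pos [-6.33  0.44 -7.88] F [-3.29 -0.48  7.82] M [ 0.08  1.25 -0.04] g 21.6
(-4.0, -7.8) 28.31 pos [-4.68  0.52 -7.82] F [-1.98 -0.62  7.15] M [0.06 0.96 0.01] g 21.8
(-3.0, -7.8) 28.56 pos [-3.49  0.6  -7.82] F [-1.75 -1.37  8.17] M [ 0.15  0.9  -0.02] g 21.6
(-2.0, -7.8) 28.81 pos [-2.52  0.62 -7.8 ] F [-1.11 -0.57  7.25] M [ 0.11  0.94 -0.05] g 21.5
(-1.0, -7.8) 29.06 pos [-1.52  0.63 -7.82] F [-1.72 -0.48  8.36] M [0.14 0.85 0.  ] g 21.9
(0.0, -7.8) 29.31 pos [-0.57  0.64 -7.84] F [-2.02 -0.12  8.33] M [ 0.16  0.91 -0.04] g 21.5
(1.0, -7.8) 29.56 pos [ 0.36  0.58 -7.81] F [-1.23 -0.27  8.21] M [0.21 0.97 0.  ] g 21.6
(2.0, -7.8) 29.81 pos [ 0.57  0.61 -7.9 ] F [-3.19 -0.97  8.7 ] M [ 0.23  1.36 -0.05] g 21.7
(3.0, -7.8) 30.06 pos [ 0.63  0.52 -7.99] F [-5.97 -0.24 10.07] M [ 0.28  1.82 -0.01] g 21.5
```

View pics/k3.png

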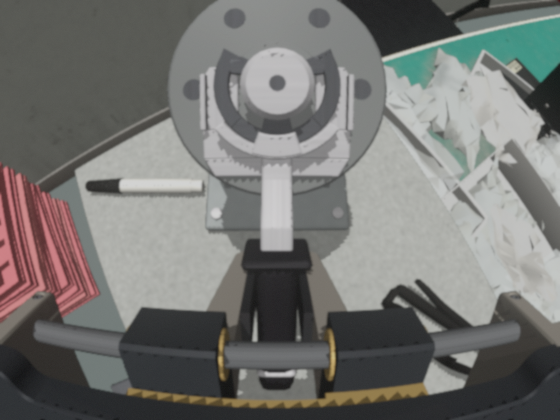

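The force fell away from 7 mm short, which is the snap. It then rose stiffly at x≈+0.6, where the clip seats home. I'll draw the fork out along the slope with the plate still lightly pressed.

Run:
```python
from h import *
b=np.load("base.npy"); z=-7.8
go(4,0.6,z,15); show(b,"push")
for u in (0,-2,-5,-10,-16,-24,-32,-40,-48,-56):
    go(u,0.4,z,40); f=show(b,(u,round(z,1)))
    if f[0]>8 or abs(f[1])>6: print("STOP");break
    if f[2]<5.5: z-=.3
    if f[2]>9.5: z+=.3
im=viewer.read_camera("wrist"); cv2.imwrite("pics/l1.png",im[:,:,::-1]);
```

```text
push 30.36 pos [ 0.69  0.49 -8.08] F [-8.53  0.18 11.39] M [ 0.33  2.25 -0.01] g 21.2
(0, -7.8) 30.61 pos [-0.67  0.3  -7.82] F [-0.82  0.64  6.81] M [0.15 1.   0.01] g 22.0
(-2, -7.8) 30.86 pos [-1.8   0.4  -7.77] F [ 0.71 -0.11  6.81] M [ 0.14  0.49 -0.09] g 21.5
(-5, -7.8) 31.11 pos [-4.99  0.46 -7.79] F [-0.61 -0.5   6.76] M [ 0.19  0.37 -0.02] g 21.2
(-10, -7.8) 31.38 pos [-10.66   0.42  -7.86] F [-0.83  0.62  6.9 ] M [ 0.24  0.61 -0.05] g 22.0
(-16, -7.8) 31.68 pos [-16.9    0.42  -7.94] F [-1.49  0.01  7.6 ] M [ 0.22  0.83 -0.02] g 21.5
(-24, -7.8) 32.03 pos [-24.98   0.43  -7.97] F [-1.76 -1.15  6.68] M [ 0.22  0.91 -0.01] g 21.2
(-32, -7.8) 32.38 pos [-32.79   0.41  -7.97] F [-0.4  -0.42  5.26] M [0.14 0.82 0.02] g 21.3
(-40, -8.1) 32.73 pos [-40.72   0.39  -8.18] F [-0.87 -0.68  5.47] M [0.18 0.72 0.04] g 21.8
(-48, -8.4) 33.08 pos [-48.73   0.32  -8.43] F [-1.99 -0.68  6.66] M [ 0.21  0.66 -0.02] g 21.6
(-56, -8.4) 33.43 pos [-56.75   0.38  -8.52] F [-0.97 -0.97  5.79] M [ 0.13  0.64 -0.04] g 21.5
```

View pics/l1.png

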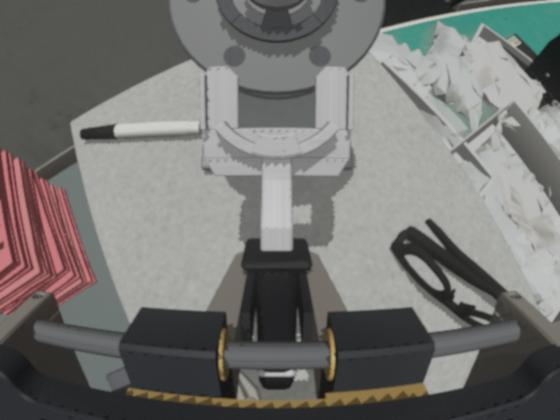

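The jaw is empty and the clip is on the spindle at (278,25). I'll lift off gently, take a closer look, then head back.

Run:
```python
from h import *
b=np.load("base.npy")
go(-57,0.4,-4,25); show(b); go(-57,0.4,1,25); show(b); go(-60,0.4,8,40); show(b)
go(-70,0.4,60,120)
show(b)
s=robot.observe()
ci=viewer.camera_info("wrist"); im=viewer.read_camera("wrist"); cv2.imwrite("pics/m1.png",im[:,:,::-1]); np.savez("m1.npz",im=im,**ci)
for d in viewer.pinpoint("clip_mid","wrist")[:2]: print(d["confidence"],(Fs.T@(w(ci,d["at"])-S)).round(1))
im=cv2.resize(im[0:110,180:370],None,fx=4,fy=4,interpolation=cv2.INTER_CUBIC); cv2.imwrite("pics/m2.png",im[:,:,::-1])
im=viewer.read_camera("top"); cv2.imwrite("pics/m3.png",im[:,:,::-1])
```

```text
33.82 pos [-56.93   0.56  -3.97] F [-0.28 -1.09  3.02] M [ 0.12  0.62 -0.02] g 21.4
 34.17 pos [-57.05   0.68   0.9 ] F [-0.44 -0.96  0.21] M [-0.    0.89 -0.01] g 21.8
 34.51 pos [-60.     0.22   8.31] F [-0.4 -0.6  0.5] M [ 0.08  0.93 -0.06] g 21.8
 35.1 pos [-69.76   0.71  59.79] F [-0.2  -0.32  0.15] M [ 0.03  0.94 -0.03] g 21.6
```

View pics/m2.png

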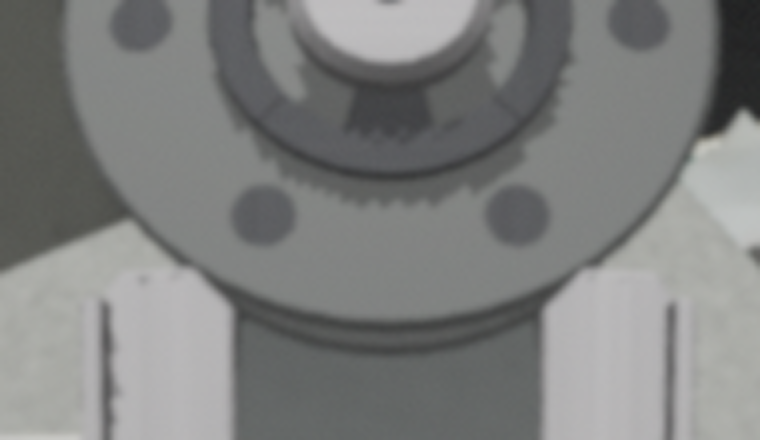

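Run:
```python
from h import *
import fit
go(-40,0.4,110,150)
ci=viewer.camera_info("wrist"); im=viewer.read_camera("wrist"); cv2.imwrite("pics/n1.png",im[:,:,::-1])
for d in viewer.pinpoint("clip_mid","wrist")[:2]: print(d["confidence"],(Fs.T@(w(ci,d["at"])-S)).round(1))
fit.cam["n"]=ci
o=cv2.resize(im[0:150,190:365],None,fx=4,fy=4,interpolation=cv2.INTER_CUBIC)[:,:,::-1].copy()
a=np.linspace(0,2*np.pi,100)
for r,z in ((18,15),(62,-1)):
    U=fit.proj("n",np.c_[r*np.cos(a),r*np.sin(a),z+0*a]@Fs.T+S); cv2.polylines(o,[((U-[190,0]+.5)*64).astype(np.int32)],False,(0,0,255),1,cv2.LINE_AA,4)
for xx,col in ((0,(0,255,0)),):  # clip bounding 66 wide at top face
    U=fit.proj("n",np.array([(-50,0,2),(50,0,2)])@Fs.T+S);cv2.polylines(o,[((U-[190,0]+.5)*64).astype(np.int32)],False,col,1,cv2.LINE_AA,4)
    U=fit.proj("n",np.array([(0,-33,2),(0,33,2)])@Fs.T+S);cv2.polylines(o,[((U-[190,0]+.5)*64).astype(np.int32)],False,col,1,cv2.LINE_AA,4)
cv2.imwrite("pics/n2.png",o); print(robot.observe()["t"])
```

```text
0.15 [-138.5   -0.6  136.4]
35.8917
```

View pics/n2.png

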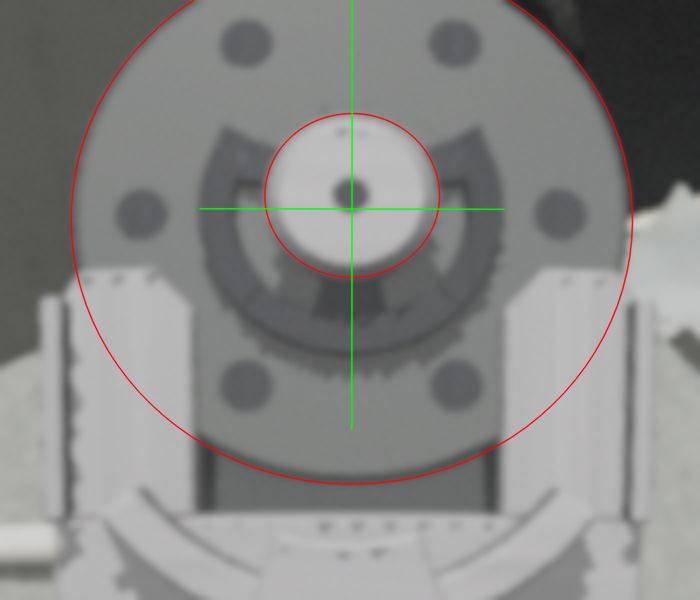

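The clip sits round the groove, 66 mm wide and centred on the axis, with its tongue under the nose at (350,290). I'll take the fork back to a hover over the rest and compare its hold with the picture taken at the lift.

Run:
```python
from h import *
g=np.load("grasp.npz")
go(-80,0.4,90,150)
pe=robot.observe()["tcp_pos"]
p0=np.array([443.143,-138.489,231.])
r2=toolR(frame(22,35),1).as_rotvec(); p2=(p0+pe)/2; p2[2]=255
r1=toolR(frame(-18,20),1).as_rotvec()
print(kin.ik(p2,r2),kin.ik(p0+[0,0,20],r1))
robot.movep(p2,r2)
robot.movep(p0+[0,0,20],r1)
robot.movep(p0,toolR(frame(-18),1).as_rotvec())
robot.hold(.2)
s=robot.observe(); print(s["t"],s["joints"],s["tcp_pos"],s["contact_force"])
im=viewer.read_camera("wrist"); cv2.imwrite("pics/p1.png",im[:,:,::-1])
f2=cv2.imread("pics/f2.png"); p1=im[:,:,::-1]
for nm,(x,y,ww,h) in {"jawL":(196,120,60,62),"jawR":(300,120,60,62),"bolster":(235,232,82,45)}.items():
    t=f2[y:y+h,x:x+ww]; R=p1[y-12:y+h+12,x-12:x+ww+12]
    m=cv2.matchTemplate(np.ascontiguousarray(R),np.ascontiguousarray(t),cv2.TM_CCOEFF_NORMED); _,v,_,l=cv2.minMaxLoc(m); print(nm,v,l[0]-12,l[1]-12)
```

```text
[-0.361 -0.245  0.527  2.437 -0.473  0.434 -0.618] [ 0.133 -0.085  0.067  2.248  0.075  0.633 -1.737]
38.7917 [ 0.195  0.129  0.038  2.027 -0.006  0.984 -1.648] [ 442.288 -137.998  231.282] [ 0.521  0.031 -3.212]
jawL 0.7554674744606018 -1 0
jawR 0.7744941711425781 0 1
bolster 0.9956873059272766 0 0
```

View pics/p1.png

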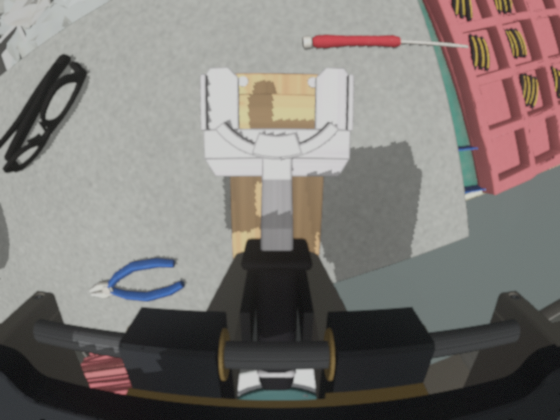

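The fork hasn't slipped in the grip: the jaw is at (205–350,175), the same as at the lift. I'll lower it.

Run:
```python
from h import *
p=np.array([443.143,-138.489,141.])
f0=robot.observe()["contact_force"]
robot.servo_line(p+[0,0,30],feed=120); robot.hold(.2)
for dz in (20,12,6,3,1.5,.5,0):
    robot.servo_line(p+[0,0,dz],feed=30)
    s=robot.observe(); f=s["contact_force"]-f0; print(dz,round(s["t"],2),s["tcp_pos"],f.round(2))
    if np.abs(f[:2]).max()>5 or f[2]>6: print("STOP");break
im=viewer.read_camera("wrist"); cv2.imwrite("pics/q1.png",im[:,:,::-1])
```

```text
20 40.17 [ 442.99  -138.427  160.736] [-0.43  1.03 -0.66]
12 40.59 [ 443.007 -138.458  152.775] [-0.61  0.35 -1.14]
6 40.94 [ 442.959 -138.454  146.754] [0.34 0.15 0.37]
3 41.19 [ 443.033 -138.454  143.82 ] [ 0.1   0.39 -0.14]
1.5 41.44 [ 443.092 -138.485  142.432] [-0.17  0.08 -0.72]
0.5 41.69 [ 443.101 -138.447  141.457] [ 0.63  0.36 -0.28]
0 41.94 [ 443.195 -138.501  141.023] [-0.21  1.25 -0.81]
```

View pics/q1.png

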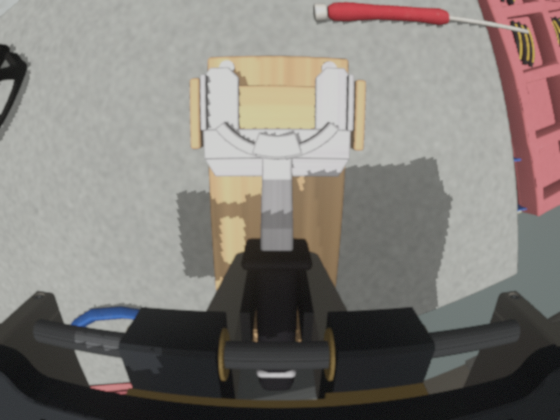

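Run:
```python
from h import *
p=np.array([443.143,-138.489,141.])
for dz in (-.4,-.8,-1.2):
    robot.servo_line(p+[0,0,dz],feed=20); robot.hold(.1)
    s=robot.observe(); print(dz,s["tcp_pos"],s["contact_force"])
    if s["contact_force"][2]>-1.6: break
grip(0.5); robot.hold(.2)
s=robot.observe(); print(s["t"],s["grip_width"],s["contact_force"])
robot.servo_line(s["tcp_pos"]+[0,0,110],feed=150); 
robot.hold(.2)
ci=viewer.camera_info("wrist"); im=viewer.read_camera("wrist"); cv2.imwrite("pics/r1.png",im[:,:,::-1])
for n in ["fork","fork_grip","rest_seat","jaw_front"]:
    for d in viewer.pinpoint(n,"wrist")[:2]: print(n,round(d["confidence"],2),w(ci,d["at"]).round(1))
```

```text
-0.4 [ 443.178 -138.526  140.956] [-2.649  0.401  6.381]
43.075 0.5010647513869632 [0.104 0.884 0.251]
fork_grip 0.85 [ 444.3 -133.9  160.6]
rest_seat 0.56 [ 537.9 -171.8  130.1]
```

View pics/r1.png

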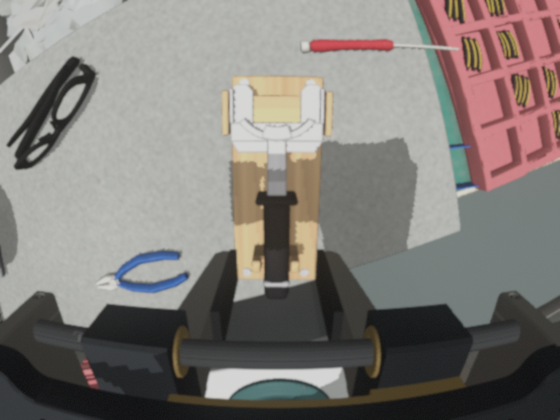

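The fork lies in its rest, with the handle in the notch at (277,265) and the jaw between the cheeks. Last check is the stand.

Run:
```python
from h import *
a=viewer.read_camera("scene");ci=viewer.camera_info("scene")
for d in viewer.pinpoint("clip_mid","scene")[:3]: print(d["confidence"],(Fs.T@(w(ci,d["at"])-S)).round(1))
b=viewer.read_camera("top");ci=viewer.camera_info("top")
for d in viewer.pinpoint("clip_mid","top")[:3]: print(d["confidence"],(Fs.T@(w(ci,d["at"])-S)).round(1))
a=cv2.resize(a[110:200,205:295],(400,400),interpolation=cv2.INTER_CUBIC);b=cv2.resize(b[165:255,140:230],(400,400),interpolation=cv2.INTER_CUBIC)
cv2.imwrite("pics/s.png",np.hstack([a,b])[:,:,::-1]); print(robot.observe()["t"])
```

```text
0.62 [-0.8 -3.5 -3.1]
0.72 [-5.   0.2 -0.9]
44.6083
```

View pics/s.png

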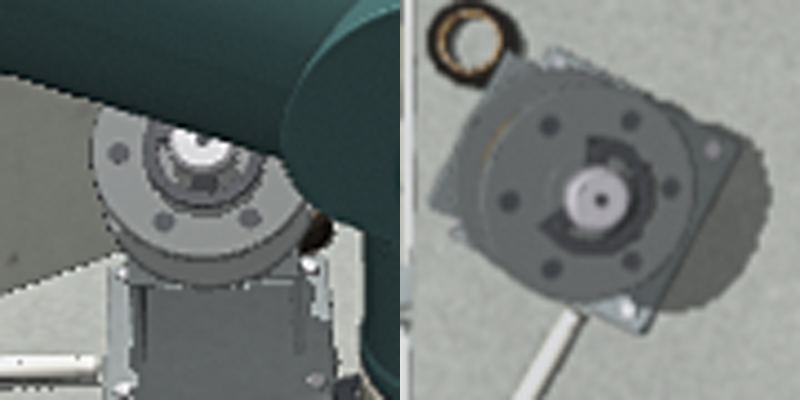

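Run:
```python
from h import *
robot.hold(.2); robot.job_done();
```

```text
the job is handed in; nothing more can be done
```

The clip is back in the spindle's groove, the empty fork is in its rest, and the job was handed in at about 45 s.

- **Pressing and pushing:** I held the fork by its handle and kept its nose level or up the whole way. The jaw pressed the end plate down to its stop with about 8 N, and I then pushed the clip up the slope in 1 mm steps. The push peaked at about 8 N around 14 mm short, at the low end of the stated 8 to 15 N. It fell away from about 7 mm short, which was the snap. It then met a firm stop at +0.6 mm, which I took to 8.5 N.
- **Clip:** After the fork was drawn out, pictures showed the clip centred around the groove under the nose, with the plate risen beneath it. The network's own estimates of the clip's centre, from the last scene and top pictures, were up to about 5 mm from the groove. That is near its stated error, so I relied on the force trace and pictures instead.
- **Fork:** It had not slipped in the grip. It went back within about 0.1 mm of where I took it, touched down with about 6 N, and lay properly in the rest after release.
- **Bystanders:** I steered clear of the glasses, cutters, marker and screwdriver. They look undisturbed in the pictures, but I did not measure them.

One script slip: an inverted loop condition meant the first push did nothing, and I ran it again correctly with no effect on the scene.

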